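# Tip the beads from a tall tin into the sorting tray

### The arm

A 6-joint arm with a two-finger parallel gripper is mounted at the origin on the work surface. World frame = base frame: x ahead of the robot, y to its left, z up, the work surface at z = 0. Lengths are in m, angles in degrees, forces in N, time in s.
With the tool pointing down it reaches from about 0.225 to 0.875 m from the base axis. Payload 3.4 kg.
Tool frame: the origin (TCP) lies between the finger pads; the fingertips stand arm.tips_ahead ahead of it and the grasp point (between the pads) lies 6 mm ahead of it (arm.tips_ahead is the distance from the TCP to the fingertips, in m); z points along the fingers, y is the line along which they close (so a half turn about z gives the same grasp; the last joint's range is limited). The gripper opens to 85 mm and grips with 20 to 120 N. Pads are 22 mm wide; open, the fingers measure 114 mm over their backs; the gripper's body (76 mm by 85 mm) begins 54 mm behind the grasp point. The pads swing forward as they close: fully open they stand 13 mm farther back than shut.
Start: joints at [58.957, 15.808, 86.224, -0, 77.962, -6.933], TCP at [0.235, 0.525, 0.256] pointing down, gripper open.
Joint ranges: [-165.64, 165.64], [-43.16, 119.46], [12.63, 154.43], [-67.54, 247.53], [6.08, 155.33], [-154.97, 154.97]. Speed limits (degrees/s): [147.25, 147.25, 180, 180, 180, 180].

### API

Orientations are given as [roll, pitch, yaw] about the fixed x, y, z axes, in that order (R = Rz(yaw) Ry(pitch) Rx(roll)).
In Python, from workcell import arm gives the robot as it stands.
- The arm moves only by the tool drive_tool, never from a script. Its argument "moves" is one flat list of numbers, 6 for each row, row after row: the shift along the tool's x, y, z in cm, then the turn, a rotation vector about the tool's x, y, z in degrees. A call has 1 to 12 rows; each row shifts and turns the commanded pose from where the row before left it, along the tool's axes as they then stand; what a row does not reach is not made up. A row lasts 1/12 s, in which the tool goes at most 41.7 mm and 7.16 degrees, less where a joint would pass 70% of its speed; a pose out of reach is approached as far as the arm can. A call is refused whole if a number of a shift passes 4.17 or a number of a turn 7.16, either way. A call with a gripper value outside its range is refused whole. "gripper" is the finger opening in cm, from 0 to 8.54, set as the call begins (left out, the last holds). The fingers move at their own pace and stop on an object; "force" is the grip in N (left out, the last holds). Time passes only in rows, so rows that do not move let the fingers close. It gives the time, the measured TCP pose, the force, the opening and the grip force at its end, in the units of the state.
- arm.get_obs(): the state, without advancing time (a new reading comes with each control period).
- arm.snapshot(name): name is "side" or "top" or "wrist"; returns a dict with "frame" (400x640x3 uint8, blue, green, red), "K" (3x3 intrinsics, pixels), "dist_coeffs" ([k1, k2, p1, p2, k3] as OpenCV has them; the pictures are not rectified), "R" (3x3) and "t" (3): a world point X has camera coordinates R X + t; the wrist camera has in their place "hand_eye" (4x4, takes a point from camera to tool coordinates, whose origin is the TCP and whose axes are the flange's). Camera axes: x right, y down, z forward; pixel columns grow to the right and rows downward; lengths in m; the calibration is good to about 2 mm. A picture is of the moment at which its call begins: read the wrist's pose just before it. There is no depth.
- arm.sign_off(): hands the job in; it is judged then, once.
Trained networks look in the newest picture that a camera, given by its name, has taken for a name from the list of things; names that differ only in an ending like _2 or _b are one class to them, and where a whole thing is asked for, a point or a joint stands for the part that bears it (a point fixed in the world has none). Each returns a list of dicts, best first, with "conf" (0 to 1); they miss things now and then, are a little off and sometimes report something else, mostly with a low value. They report only what shows in the picture. A call takes as long as a camera call.
- arm.search_frame(label, camera): "bbox" ([left, top, right, bottom] in pixels, round what is visible of it).
The state is a dict: "clock": time; "qpos": joint angles; "dq": joint speeds; "effort": joint torques, N m; "ee_pos": TCP position; "tcp_rot": TCP orientation; "contact_force": force on the tool from outside, world axes, zero at the start; "wrist_torque": the same for the moment, N m; "opening": finger opening in m; "finger_force": force on a finger pad.
Only numpy, scipy, OpenCV 4.12 (cv2) and the standard library are available. Lean on these libraries where they do the work, as an engineer would, in place of code of your own. Each camera call takes 0.05 s, during which the arm holds its last target. There are 200 camera calls.

### The job

Tip the two wooden beads out of the tall square tin into the sorting tray. First lean the tin on the tray's raised front board, foot on the table and mouth over the board, and let go; then take it again by its lower half and raise its foot until its mouth points downhill and the beads roll into the tray. Finally lower the empty tin back to the same leaning rest and let go.

Things in the scene. Friction and masses are not known exactly. Their poses are not given: they have to be found in the camera images.
- tin_mid (a point): Centre (half-way up) of the tall open square metal tin, 52 x 52 x 230 mm, wall 3 mm, about 0.3 kg; z runs from foot to mouth, x and y square to its sides. It holds the beads and stands left or right of the tray; an empty tin only 120 mm tall stands on the other side. It leans steadily on the board at about 52 degrees from upright (foot's lower edge 122 mm before the board).
- ledge (a point): Middle of the top edge, on the robot's side, of the dark wooden board at the front of the fixed sorting tray: 95 mm high, 250 wide, 22 thick. x points level from that face across the tray, away from the robot; y along the edge, z up. Table before it is clear. Behind it the open tray: inside x 22 to 196, y -119 to 119 mm; floor 89 mm and other rims 40 mm below this point.
- bead_a: Centre of a round wooden bead, 34 mm across, 15 g, loose at the bottom of the tall tin.
- bead_b: Centre of the second, identical bead, lying on the first.

How it is judged:
By the outcome, as a careful person would: the job done as asked, in the order asked, and still so for the second after the job is handed in, with the robot touching nothing.
It also fails if it takes over 61 s, if anything falls off the work surface, if the arm or the gripper's body presses on something with over 40 N, if the wrist force passes 120 N, or if a joint passes its speed limit or range.

## Working session

There is one attempt and no reset: what is moved stays moved. The work goes in short steps, Python scripts to look and compute and a tool call to move; the robot and the scene stay as the last step left them, time stands still between calls to the robot, and variables do not carry over. Pictures are saved under pics/ and viewed, at most 12 in all, crops included, and the job is handed in when it is done.

Besides the shell and the picture viewer there is one more tool, called after "Emit:" in YAML: its name, and indented under it one key for each argument. drive_tool: Moves the arm, as the interface text tells. Its arguments: {"type":"object","properties":{"moves":{"type":"array"},"gripper":{"type":"number"},"force":{"type":"number"}},"required":["moves"]}

```bash
ls; mkdir -p pics; python3 - <<'E'
from workcell import arm
import cv2, numpy as np
print(arm.get_obs(), arm.tips_ahead)
for c in ("side","top"):
    s=arm.snapshot(c); cv2.imwrite(f"pics/{c}0.png",s["frame"])
    print(c, s["K"].tolist() if hasattr(s["K"],'tolist') else s["K"], s["dist_coeffs"], s["R"], s["t"])
    for l in ("tin_mid","ledge","bead_a"):
        print(l,arm.search_frame(l,c))
E
```

```text
pics
{'clock': 0.0, 'qpos': array([ 5.89575021e+01,  1.58477200e+01,  8.62958993e+01,  8.39866747e-04,
        7.79609044e+01, -6.93188911e+00]), 'dq': array([-0.03322749,  0.01928619,  0.09546893, -0.04086475,  0.014724  ,
       -0.02441624]), 'effort': array([-1.21769190e-04, -4.16775477e+01, -2.45802283e+01, -5.84126974e-04,
        1.11642419e-02, -1.35252799e-05]), 'ee_pos': array([0.23462955, 0.52442454, 0.25543396]), 'tcp_rot': array([-1.79896339e+02, -1.34299616e-02,  1.55889203e+02]), 'contact_force': array([ 0.07444366, -0.12365133,  0.35263485]), 'wrist_torque': array([-0.05343932,  0.06737846,  0.00023056]), 'finger_force': 0.0, 'opening': 0.08546346701477907} 0.025
side [[390.56948537534396, 0.0, 321.95288582950496], [0.0, 390.56948537534396, 191.1881261474691], [0.0, 0.0, 1.0]] [0.02302394 0.         0.         0.         0.        ] [[ 0.93829536 -0.34528727 -0.01945533]
 [-0.22095831 -0.5552627  -0.80178598]
 [ 0.26604368  0.75661089 -0.59729451]] [-0.50720548  0.24702193  0.84024355]
tin_mid [{'bbox': [330.4, 233.9, 376.6, 348.2], 'conf': 0.58}]
ledge [{'bbox': [342.8, 183.7, 460.3, 274.7], 'conf': 0.73}]
bead_a []
top [[374.49170510998886, 0.0, 318.66640457077614], [0.0, 374.49170510998886, 199.707761962062], [0.0, 0.0, 1.0]] [-0.06675829  0.          0.          0.          0.        ] [[-0.02526245 -0.9996006   0.01266707]
 [-0.98542556  0.02276799 -0.16857667]
 [ 0.16822094 -0.01674111 -0.98560715]] [0.04678742 0.53474359 0.84993394]
tin_mid [{'bbox': [421.4, 181.6, 492.5, 223.8], 'conf': 0.96}]
ledge [{'bbox': [294.0, 88.6, 398.1, 173.6], 'conf': 0.75}]
bead_a []
```

```bash
python3 - <<'E'
import cv2
a=cv2.imread('pics/side0.png')[130:370,250:570]; b=cv2.imread('pics/top0.png')[50:290,250:570]
cv2.imwrite('pics/side0c.png',cv2.resize(a,None,fx=2.5,fy=2.5,interpolation=2)); cv2.imwrite('pics/top0c.png',cv2.resize(b,None,fx=2.5,fy=2.5,interpolation=2))
E
```

```text
(no output)
```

View pics/side0c.png

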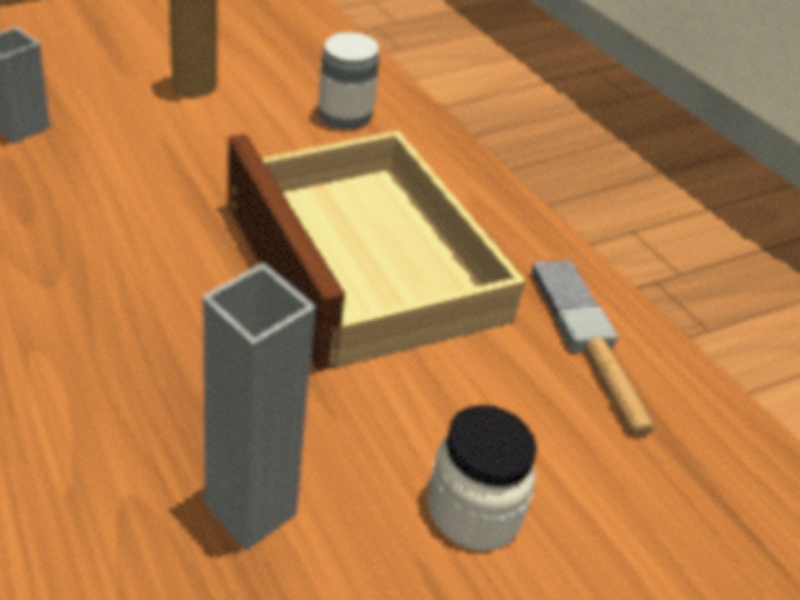

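View pics/top0c.png

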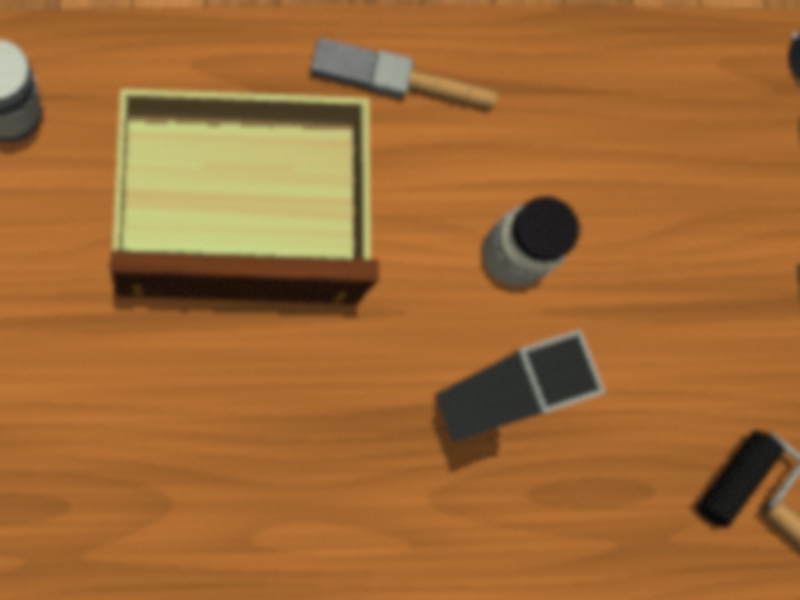

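The side crop shows the tall tin with its mouth at (258,303) and its foot corner at (248,546). The board's near front-top corner is at (322,303) and the far one at (230,140). In the top crop the mouth corners are (522,350), (580,331), (604,390) and (545,411), and the board's front edge runs from (112,272) to (377,280). The short tin is far left.

```bash
cat > h.py <<'E'
from workcell import arm
import cv2, numpy as np
def und(s,p): return cv2.undistortPoints(np.array(p,float).reshape(-1,1,2),s["K"],s["dist_coeffs"])[:,0]
def tri(s1,p1,s2,p2):
    P=[np.c_[s["R"],s["t"]] for s in (s1,s2)]
    X=cv2.triangulatePoints(P[0],P[1],und(s1,p1).T,und(s2,p2).T); return (X[:3]/X[3]).T
def proj(s,X): return cv2.projectPoints(np.array(X,float),cv2.Rodrigues(s["R"])[0],s["t"],s["K"],s["dist_coeffs"])[0][:,0]
def onplane(s,p,z):
    n=und(s,p); d=np.c_[n,np.ones(len(n))]@s["R"]; c=-s["R"].T@s["t"]; return c+d*((z-c[2])/d[:,2])[:,None]
E
python3 - <<'E'
from h import *
S=arm.snapshot("side");T=arm.snapshot("top")
cs=lambda p:(np.array(p,float)+.5)/2.5-.5+[250,130]
ct=lambda p:(np.array(p,float)+.5)/2.5-.5+[250,50]
np.set_printoptions(precision=4,suppress=True)
m=tri(S,cs([(262,264),(313,305),(258,342),(205,298)]),T,ct([(522,350),(580,331),(604,390),(545,411)]))
print(m,m.mean(0)); d=np.roll(m,-1,0)-m; print(np.linalg.norm(d,axis=1),np.degrees(np.arctan2(d[:,1],d[:,0])))
print("mouth@.23",onplane(T,ct([(522,350),(580,331),(604,390),(545,411)]),.23), onplane(S,cs([(262,264),(313,305),(258,342),(205,298)]),.23))
b=tri(S,cs([(322,303),(230,140)]),T,ct([(377,280),(112,272)]));print("board front",b,b.mean(0),np.linalg.norm(b[1]-b[0]))
print(onplane(T,ct([(377,280),(112,272),(378,264),(112,254)]),.095)); print(onplane(S,cs([(322,303),(230,140),(343,292),(247,136)]),.095))
print("foot side",onplane(S,cs([(248,546),(205,494),(298,518)]),0)); print("foot top",onplane(T,ct([(437,396),(453,440)]),0))
print("board foot top",onplane(T,ct([(116,305),(355,314)]),0))
E
```

```text
[[ 0.518  -0.232   0.2322]
 [ 0.5323 -0.2795  0.2325]
 [ 0.4864 -0.2946  0.2312]
 [ 0.4707 -0.2465  0.2306]] [ 0.5019 -0.2632  0.2316]
[0.0496 0.0483 0.0507 0.0495] [ -73.172  -161.7774  108.1335   16.9495]
mouth@.23 [[ 0.5175 -0.2327  0.23  ]
 [ 0.5315 -0.2803  0.23  ]
 [ 0.4848 -0.2947  0.23  ]
 [ 0.4698 -0.2465  0.23  ]] [[ 0.52   -0.2298  0.23  ]
 [ 0.535  -0.2773  0.23  ]
 [ 0.4888 -0.2936  0.23  ]
 [ 0.4719 -0.2459  0.23  ]]
board front [[ 0.6127 -0.1576  0.0905]
 [ 0.6276  0.0876  0.0916]] [ 0.6202 -0.035   0.091 ] 0.2456636157145702
[[ 0.6119 -0.1566  0.095 ]
 [ 0.6246  0.0878  0.095 ]
 [ 0.6272 -0.1585  0.095 ]
 [ 0.6418  0.0876  0.095 ]]
[[ 0.61   -0.1616  0.095 ]
 [ 0.6279  0.0835  0.095 ]
 [ 0.6325 -0.1564  0.095 ]
 [ 0.6471  0.0835  0.095 ]]
foot side [[ 0.4886 -0.2905  0.    ]
 [ 0.4743 -0.2367  0.    ]
 [ 0.5347 -0.2826  0.    ]]
foot top [[ 0.5157 -0.2336  0.    ]
 [ 0.4708 -0.2467  0.    ]]
board foot top [[ 0.617   0.0887  0.    ]
 [ 0.6023 -0.155   0.    ]]
```

```bash
cat >> h.py <<'E'
from scipy.spatial.transform import Rotation as Ro
from scipy.linalg import logm, expm
np.set_printoptions(precision=3,suppress=True)
def pose(p,R): T=np.eye(4); T[:3,:3]=R; T[:3,3]=p; return T
def cur():
    o=arm.get_obs(); return pose(o["ee_pos"],Ro.from_euler("xyz",o["tcp_rot"],degrees=True).as_matrix())
def tool(psi,al):
    """tool heading psi, al below level, y level to the right"""
    a,b=np.radians(psi),np.radians(al)
    z=np.array([np.cos(b)*np.cos(a),np.cos(b)*np.sin(a),-np.sin(b)]); y=np.array([np.sin(a),-np.cos(a),0])
    return np.c_[np.cross(y,z),y,z]
def tcp_for(g,psi,al,ahead=.006): # TCP pose whose point `ahead` along z is g
    R=tool(psi,al); return pose(np.array(g)-ahead*R[:,2],R)
def rows(A,B,n):
    M=np.linalg.inv(A)@B; X=np.real(logm(M)); S=expm(X/n)
    r=np.r_[S[:3,3]*100,Ro.from_matrix(S[:3,:3]).as_rotvec(degrees=True)]
    print(n,"rows of",r.round(2)," path:",*[(A@expm(X*k/4))[:3,3].round(3) for k in (1,2,3)]); return r
E
python3 - <<'E'
from h import *
im=cv2.imread('pics/top0.png'); im2=cv2.imread('pics/side0.png')
cv2.imwrite('pics/both.png',np.vstack([im[:280],im2[:300]]))
A=cur(); B=tcp_for([.36,-.30,.33],17,55); C=tcp_for(np.array([.5015,-.263,.12])-.12*tool(17,25)[:,2],17,25); D=tcp_for([.5015,-.263,.12],17,25,.012)
for n in (20,24): rows(A,B,n)
rows(B,C,8); rows(C,D,4)
E
```

```text
20 rows of [-5.08  0.89 -1.81 -2.1   0.79  6.68]  path: [0.459 0.401 0.339] [0.573 0.162 0.388] [ 0.534 -0.105  0.385]
24 rows of [-4.23  0.78 -1.51 -1.75  0.66  5.56]  path: [0.459 0.401 0.339] [0.573 0.162 0.388] [ 0.534 -0.105  0.385]
8 rows of [-1.22  0.07  1.7  -0.    3.75  0.  ]  path: [ 0.358 -0.302  0.293] [ 0.364 -0.302  0.252] [ 0.376 -0.3    0.212]
4 rows of [-0.    0.    2.85  0.    0.    0.  ]  path: [ 0.417 -0.289  0.161] [ 0.442 -0.281  0.149] [ 0.466 -0.274  0.137]
```

View pics/both.png

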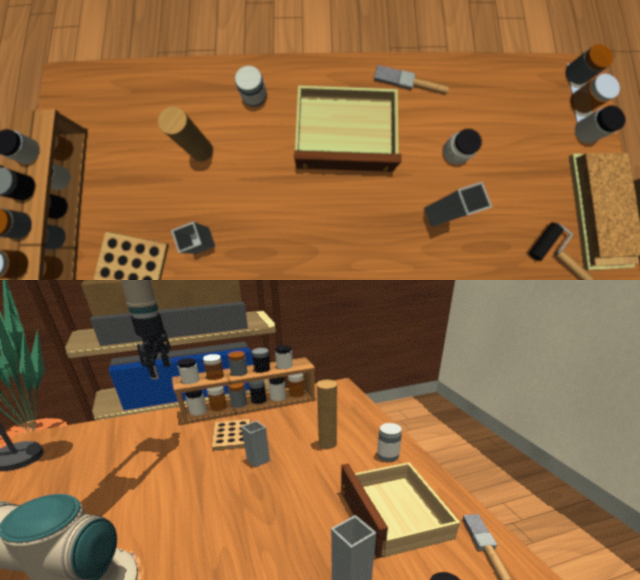

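The top view shows the tall brown cylinder at about (200,155), the short tin at (192,237) and the jar at (463,148). The sweep at z ≥ 0.33 clears all three.

Emit:
drive_tool:
  moves: [-3.64, 0.69, -1.3, -1.5, 0.56, 4.77, -3.64, 0.69, -1.3, -1.5, 0.56, 4.77, -3.64, 0.69, -1.3, -1.5, 0.56, 4.77, -3.64, 0.69, -1.3, -1.5, 0.56, 4.77, -3.64, 0.69, -1.3, -1.5, 0.56, 4.77, -3.64, 0.69, -1.3, -1.5, 0.56, 4.77, -3.64, 0.69, -1.3, -1.5, 0.56, 4.77, -3.64, 0.69, -1.3, -1.5, 0.56, 4.77, -3.64, 0.69, -1.3, -1.5, 0.56, 4.77, -3.64, 0.69, -1.3, -1.5, 0.56, 4.77, -3.64, 0.69, -1.3, -1.5, 0.56, 4.77, -3.64, 0.69, -1.3, -1.5, 0.56, 4.77]
  gripper: 8.5

```text
clock: 1.5
ee_pos: [0.5567, 0.2324, 0.3794]
tcp_rot: [167.7, -13.9, 99.4]
contact_force: [0.4, 0.3, -0.0]
opening: 0.0849
finger_force: 0.0
```

Emit:
drive_tool:
  moves: [-3.64, 0.69, -1.3, -1.5, 0.56, 4.77, -3.64, 0.69, -1.3, -1.5, 0.56, 4.77, -3.64, 0.69, -1.3, -1.5, 0.56, 4.77, -3.64, 0.69, -1.3, -1.5, 0.56, 4.77, -3.64, 0.69, -1.3, -1.5, 0.56, 4.77, -3.64, 0.69, -1.3, -1.5, 0.56, 4.77, -3.64, 0.69, -1.3, -1.5, 0.56, 4.77, -3.64, 0.69, -1.3, -1.5, 0.56, 4.77, -3.64, 0.69, -1.3, -1.5, 0.56, 4.77, -3.64, 0.69, -1.3, -1.5, 0.56, 4.77, -3.64, 0.69, -1.3, -1.5, 0.56, 4.77, -3.64, 0.69, -1.3, -1.5, 0.56, 4.77]

```text
clock: 2.5
ee_pos: [0.47, -0.2095, 0.3689]
tcp_rot: [173.4, -31.6, 39.4]
contact_force: [0.2, -0.5, -0.3]
opening: 0.0849
finger_force: 0.0
```

```bash
python3 - <<'E'
from h import *
print(arm.get_obs()["qpos"])
A=cur(); B=tcp_for([.36,-.30,.33],17,55); C=tcp_for(np.array([.5015,-.263,.12])-.12*tool(17,25)[:,2],17,25)
rows(A,B,4); rows(A,B,6);rows(A,C,12)
E
```

```text
[-52.741   0.752  96.098  32.284  78.759  -5.498]
4 rows of [-3.5   0.59 -1.22 -1.45  0.58  4.72]  path: [ 0.445 -0.236  0.361] [ 0.417 -0.26   0.353] [ 0.388 -0.282  0.344]
6 rows of [-2.33  0.43 -0.82 -0.97  0.39  3.14]  path: [ 0.445 -0.236  0.361] [ 0.417 -0.26   0.353] [ 0.388 -0.282  0.344]
12 rows of [-1.86  0.22  0.46 -0.89  2.67  1.41]  path: [ 0.445 -0.24   0.327] [ 0.423 -0.264  0.28 ] [ 0.405 -0.283  0.228]
```

Emit:
drive_tool:
  moves: [-3.5, 0.6, -1.22, -1.45, 0.58, 4.72, -3.5, 0.6, -1.22, -1.45, 0.58, 4.72, -3.5, 0.6, -1.22, -1.45, 0.58, 4.72, -3.5, 0.6, -1.22, -1.45, 0.58, 4.72, -1.22, 0.07, 1.7, 0, 3.75, 0, -1.22, 0.07, 1.7, 0, 3.75, 0, -1.22, 0.07, 1.7, 0, 3.75, 0, -1.22, 0.07, 1.7, 0, 3.75, 0, -1.22, 0.07, 1.7, 0, 3.75, 0, -1.22, 0.07, 1.7, 0, 3.75, 0]

```text
clock: 3.33
ee_pos: [0.3773, -0.2989, 0.211]
tcp_rot: [179.8, -57.5, 17.3]
contact_force: [0.2, 0.2, 0.3]
opening: 0.0848
finger_force: 0.0
```

```bash
python3 - <<'E'
from h import *
print(arm.get_obs()["qpos"])
A=cur(); C=tcp_for(np.array([.5015,-.263,.12])-.12*tool(17,25)[:,2],17,25)
rows(A,C,3); rows(A,C,4)
E
```

```text
[-84.962  14.209 123.941  59.356  73.584 -47.29 ]
3 rows of [-0.84  0.06  1.07 -0.02  2.49  0.06]  path: [ 0.381 -0.298  0.201] [ 0.384 -0.298  0.192] [ 0.388 -0.297  0.183]
4 rows of [-0.63  0.05  0.8  -0.01  1.87  0.05]  path: [ 0.381 -0.298  0.201] [ 0.384 -0.298  0.192] [ 0.388 -0.297  0.183]
```

Emit:
drive_tool:
  moves: [-0.84, 0.06, 1.07, 0, 2.49, 0.06, -0.84, 0.06, 1.07, 0, 2.49, 0.06, -0.84, 0.06, 1.07, 0, 2.49, 0.06, 0, 0, 0, 0, 0, 0]

```text
clock: 3.67
ee_pos: [0.3921, -0.2952, 0.1707]
tcp_rot: [-178.6, -64.9, 15.9]
contact_force: [-0.4, 0.6, -0.3]
opening: 0.0847
finger_force: 0.0
```

```bash
python3 - <<'E'
from h import *
print(arm.get_obs()["qpos"])
A=cur(); D=tcp_for([.5015,-.263,.12],17,25,.012)
rows(A,D,7); 
w=arm.snapshot("wrist"); cv2.imwrite("pics/w1.png",w["frame"]); print(arm.search_frame("tin_mid","wrist"))
H=w["hand_eye"]
X=np.array([[.5015,-.263,z,1] for z in (0,.23)]); cam=(np.linalg.inv(A@H)@X.T).T[:,:3]
print(cv2.projectPoints(cam,np.zeros(3),np.zeros(3),w["K"],w["dist_coeffs"])[0][:,0])
E
```

```text
[-85.709  23.343 128.731  66.72   73.834 -61.003]
7 rows of [ 0.03  0.02  1.61 -0.05  0.01 -0.07]  path: [ 0.417 -0.288  0.159] [ 0.442 -0.281  0.148] [ 0.466 -0.273  0.136]
[]
[[322.19  285.683]
 [319.408  39.039]]
```

View pics/w1.png

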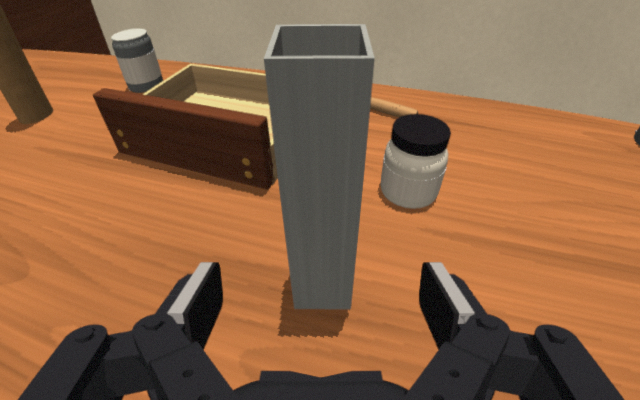

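The tin is centred between the open fingers: mouth at (320,45), foot at (322,306). I'm going in to grip it.

Emit:
drive_tool:
  moves: [0.03, 0.02, 1.6, 0, 0, 0, 0.03, 0.02, 1.6, 0, 0, 0, 0.03, 0.02, 1.6, 0, 0, 0, 0.03, 0.02, 1.6, 0, 0, 0, 0.03, 0.02, 1.6, 0, 0, 0, 0.03, 0.02, 1.6, 0, 0, 0, 0.03, 0.02, 1.6, 0, 0, 0, 0, 0, 0, 0, 0, 0]

```text
clock: 4.43
ee_pos: [0.4922, -0.2656, 0.1292]
tcp_rot: [-179.9, -64.9, 17.3]
contact_force: [0.4, -0.2, 0.3]
opening: 0.0847
finger_force: 0.0
```

Emit:
drive_tool:
  moves: [0, 0, 0, 0, 0, 0, 0, 0, 0, 0, 0, 0, 0, 0, 0, 0, 0, 0, 0, 0, 0, 0, 0, 0, 0, 0, 0, 0, 0, 0, 0, 0, 0, 0, 0, 0, 0, 0, 0, 0, 0, 0, 0, 0, 0, 0, 0, 0]
  gripper: 4.5
  force: 70

```text
clock: 5.1
ee_pos: [0.4906, -0.2669, 0.1292]
tcp_rot: [-179.7, -65.1, 16.8]
contact_force: [-4.9, -0.4, 6.6]
opening: 0.0512
finger_force: 72.7
```

```bash
cat >> h.py <<'E'
LED=np.array([.6188,-.0365,.095]); LY=-3.2
def tin(sx,sz,tilt,yaw=LY,sy=0.):
    "tin frame: mid at ledge-frame offset (x sx, z above table sz), leaned by tilt about ledge y"
    c,s=np.cos(np.radians(yaw)),np.sin(np.radians(yaw))
    p=np.array([LED[0]+c*sx-s*sy, LED[1]+s*sx+c*sy, sz])
    return pose(p,Ro.from_euler("ZY",[yaw,tilt],degrees=True).as_matrix())
def lean(tilt=52,foot=-.122,up=0.,back=0.):
    "lower face through foot edge at (foot,0)"
    t=np.radians(tilt); return tin(foot-back+.115*np.sin(t)-.026*np.cos(t), up+.115*np.cos(t)+.026*np.sin(t), tilt)
E
python3 - <<'E'
from h import *
A=cur(); print(arm.get_obs()["qpos"])
t0=pose([.5015,-.263,.115],Ro.from_euler("Z",17,degrees=True).as_matrix())
G=np.linalg.inv(A)@t0; np.save("G1.npy",G)
L1=A.copy(); L1[2,3]+=.10
rows(A,L1,5)
P=lean(up=.09,back=.02)@np.linalg.inv(G); print(P); rows(L1,P,16)
for k in np.linspace(0,1,5):
    M=L1@expm(np.real(logm(np.linalg.inv(L1)@P))*k)@G; print(M[:3,3], (M@[0,0,-.115,1])[:3],(M@[.026,0,.115,1])[:3])
Q=lean()@np.linalg.inv(G); rows(P,Q,12); print(Q)
E
```

```text
[-71.017  29.118 129.701  82.101  66.194 -66.599]
5 rows of [ 1.81 -0.   -0.84  0.   -0.    0.  ]  path: [ 0.491 -0.267  0.154] [ 0.491 -0.267  0.179] [ 0.491 -0.267  0.204]
[[ 0.973 -0.057  0.226  0.556]
 [-0.056 -0.998 -0.01  -0.034]
 [ 0.226 -0.003 -0.974  0.199]
 [ 0.     0.     0.     1.   ]]
16 rows of [ 0.31 -1.39  0.58 -0.83 -3.21  1.02]  path: [ 0.501 -0.206  0.229] [ 0.517 -0.147  0.225] [ 0.535 -0.089  0.215]
[ 0.501 -0.263  0.215] [ 0.501 -0.263  0.1  ] [ 0.526 -0.255  0.33 ]
[ 0.509 -0.204  0.213] [ 0.483 -0.206  0.101] [ 0.56  -0.196  0.319]
[ 0.521 -0.145  0.207] [ 0.47  -0.147  0.104] [ 0.594 -0.14   0.299]
[ 0.535 -0.088  0.197] [ 0.463 -0.088  0.107] [ 0.628 -0.088  0.27 ]
[ 0.552 -0.033  0.181] [ 0.461 -0.028  0.11 ] [ 0.658 -0.039  0.232]
12 rows of [-0.01  0.    0.77  0.    0.    0.  ]  path: [ 0.561 -0.034  0.177] [ 0.566 -0.034  0.154] [ 0.571 -0.034  0.132]
[[ 0.973 -0.057  0.226  0.576]
 [-0.056 -0.998 -0.01  -0.035]
 [ 0.226 -0.003 -0.974  0.109]
 [ 0.     0.     0.     1.   ]]
```

Emit:
drive_tool:
  moves: [1.81, 0, -0.84, 0, 0, 0, 1.81, 0, -0.84, 0, 0, 0, 1.81, 0, -0.84, 0, 0, 0, 1.81, 0, -0.84, 0, 0, 0, 1.81, 0, -0.84, 0, 0, 0]

```text
clock: 5.52
ee_pos: [0.4902, -0.2669, 0.2274]
tcp_rot: [-179.4, -64.7, 16.6]
contact_force: [-0.3, -0.2, -4.3]
opening: 0.0514
finger_force: 74.0
```

Emit:
drive_tool:
  moves: [0.31, -1.39, 0.58, -0.83, -3.21, 1.02, 0.31, -1.39, 0.58, -0.83, -3.21, 1.02, 0.31, -1.39, 0.58, -0.83, -3.21, 1.02, 0.31, -1.39, 0.58, -0.83, -3.21, 1.02, 0.31, -1.39, 0.58, -0.83, -3.21, 1.02, 0.31, -1.39, 0.58, -0.83, -3.21, 1.02, 0.31, -1.39, 0.58, -0.83, -3.21, 1.02, 0.31, -1.39, 0.58, -0.83, -3.21, 1.02, 0.31, -1.39, 0.58, -0.83, -3.21, 1.02, 0.31, -1.39, 0.58, -0.83, -3.21, 1.02, 0.31, -1.39, 0.58, -0.83, -3.21, 1.02, 0.31, -1.39, 0.58, -0.83, -3.21, 1.02]

```text
clock: 6.52
ee_pos: [0.533, -0.0892, 0.2126]
tcp_rot: [-177.8, -25.9, 0.9]
contact_force: [-0.1, 0.2, -3.3]
opening: 0.0515
finger_force: 73.8
```

Emit:
drive_tool:
  moves: [0.31, -1.39, 0.58, -0.83, -3.21, 1.02, 0.31, -1.39, 0.58, -0.83, -3.21, 1.02, 0.31, -1.39, 0.58, -0.83, -3.21, 1.02, 0.31, -1.39, 0.58, -0.83, -3.21, 1.02, 0, 0, 0, 0, 0, 0]

```text
clock: 6.93
ee_pos: [0.5556, -0.0317, 0.1965]
tcp_rot: [-179.7, -13.1, -3.0]
contact_force: [0.9, -0.6, -3.8]
opening: 0.0516
finger_force: 74.3
```

```bash
python3 - <<'E'
from h import *
A=cur(); o=arm.get_obs(); print(o["qpos"],o["opening"],o["contact_force"])
G=np.load("G1.npy"); Q=lean()@np.linalg.inv(G); print(A); rows(A,Q,12); rows(A,lean(up=.01)@np.linalg.inv(G),8)
s=arm.snapshot("side"); t=arm.snapshot("top")
W=A@G; c=[[.026*i,.026*j,.115*k,1] for k in(-1,1) for i,j in((1,1),(1,-1),(-1,-1),(-1,1))]; X=(W@np.array(c).T).T[:,:3]
out=[]
for S,(x0,y0) in((s,(290,90)),(t,(250,60))):
    f=S["frame"].copy()
    for p in proj(S,X): cv2.circle(f,tuple(int(v) for v in p.round()),1,(0,255,0),-1)
    for p in proj(S,[LED]): cv2.circle(f,tuple(int(v) for v in p.round()),1,(0,0,255),-1)
    out.append(cv2.resize(f[y0:y0+200,x0:x0+130],None,fx=3,fy=3,interpolation=2))
cv2.imwrite("pics/l1.png",np.hstack(out))
E
```

```text
[-11.829  10.611 103.709   2.846  52.848  79.672] 0.051611860374412094 [ 0.9   -0.568 -3.829]
[[ 0.973 -0.051  0.226  0.556]
 [-0.051 -0.999 -0.007 -0.032]
 [ 0.226 -0.005 -0.974  0.197]
 [ 0.     0.     0.     1.   ]]
12 rows of [-0.    0.02  0.75 -0.01 -0.    0.02]  path: [ 0.561 -0.032  0.175] [ 0.566 -0.033  0.153] [ 0.571 -0.034  0.131]
8 rows of [ 0.03  0.03  1.   -0.02 -0.    0.03]  path: [ 0.561 -0.032  0.177] [ 0.566 -0.033  0.158] [ 0.571 -0.034  0.139]
```

View pics/l1.png

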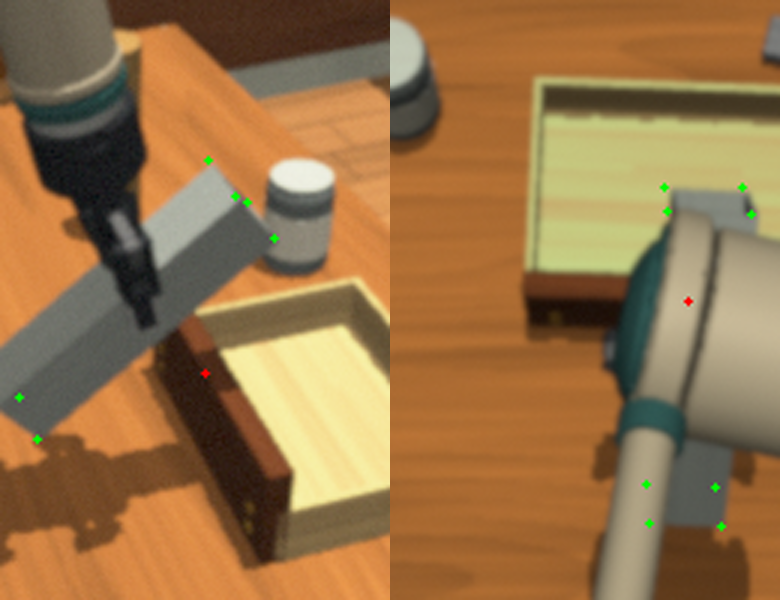

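The tin is in the grip as modelled: the drawn corners fall within about 5 mm of the picture, and the foot corner is at (33,437). Now I'm lowering it.

Emit:
drive_tool:
  moves: [0.03, 0.03, 1, 0, 0, 0, 0.03, 0.03, 1, 0, 0, 0, 0.03, 0.03, 1, 0, 0, 0, 0.03, 0.03, 1, 0, 0, 0, 0.03, 0.03, 1, 0, 0, 0, 0.03, 0.03, 1, 0, 0, 0, 0.03, 0.03, 1, 0, 0, 0, 0.03, 0.03, 0.8, 0, 0, 0, 0, 0, 0, 0, 0, 0]

```text
clock: 7.78
ee_pos: [0.5737, -0.0371, 0.1203]
tcp_rot: [-179.8, -13.0, -3.1]
contact_force: [-0.2, 0.3, -3.4]
opening: 0.0511
finger_force: 74.2
```

```bash
python3 - <<'E'
from h import *
A=cur(); o=arm.get_obs(); print(o["contact_force"],o["wrist_torque"])
G=np.load("G1.npy"); Q=lean()@np.linalg.inv(G); rows(A,Q,4); E=A.copy(); E[2,3]-=.002; rows(A,E,1); print((A@G)[:3,3],lean()[:3,3])
E
```

```text
[-0.151  0.296 -3.364] [-0.044  0.195 -0.028]
4 rows of [-0.02 -0.06  0.28 -0.03  0.01  0.04]  path: [ 0.574 -0.037  0.117] [ 0.575 -0.036  0.115] [ 0.575 -0.035  0.112]
1 rows of [-0.05  0.    0.19  0.    0.    0.  ]  path: [ 0.574 -0.037  0.12 ] [ 0.574 -0.037  0.119] [ 0.574 -0.037  0.119]
[ 0.57  -0.036  0.102] [ 0.571 -0.034  0.091]
```

Emit:
drive_tool:
  moves: [0, 0, 0.25, 0, 0, 0, 0, 0, 0.25, 0, 0, 0, 0, 0, 0.15, 0, 0, 0, 0, 0, 0, 0, 0, 0]

```text
clock: 8.12
ee_pos: [0.5759, -0.0372, 0.1163]
tcp_rot: [-179.8, -13.2, -3.1]
contact_force: [-0.5, 0.3, -2.8]
opening: 0.0514
finger_force: 74.4
```

Emit:
drive_tool:
  moves: [0, 0, 0.15, 0, 0, 0, 0, 0, 0, 0, 0, 0]

```text
clock: 8.28
ee_pos: [0.5762, -0.0372, 0.1149]
tcp_rot: [-179.8, -13.2, -3.1]
contact_force: [-0.8, -0.8, -3.5]
opening: 0.0514
finger_force: 74.3
```

Emit:
drive_tool:
  moves: [0, 0, 0.2, 0, 0, 0, 0, 0, 0.15, 0, 0, 0, 0, 0, 0, 0, 0, 0]

```text
clock: 8.53
ee_pos: [0.5771, -0.0374, 0.1118]
tcp_rot: [-179.8, -13.3, -3.1]
contact_force: [-2.4, -0.2, 0.8]
opening: 0.0512
finger_force: 74.9
```

Emit:
drive_tool:
  moves: [0, 0, 0.15, 0, 0, 0, 0, 0, 0.1, 0, 0, 0, 0, 0, 0, 0, 0, 0]

```text
clock: 8.78
ee_pos: [0.5772, -0.0374, 0.1114]
tcp_rot: [-179.8, -13.3, -3.1]
contact_force: [-10.5, 0.9, 16.1]
opening: 0.0511
finger_force: 76.9
```

Emit:
drive_tool:
  moves: [0, 0, -0.2, 0, 0, 0, 0, 0, 0, 0, 0, 0]

```text
clock: 8.95
ee_pos: [0.5772, -0.0374, 0.1117]
tcp_rot: [-179.8, -13.3, -3.1]
contact_force: [-4.4, 0.3, 5.8]
opening: 0.0512
finger_force: 75.1
```

Emit:
drive_tool:
  moves: [0, 0, 0, 0, 0, 0, 0, 0, 0, 0, 0, 0, 0, 0, 0, 0, 0, 0, 0, 0, 0, 0, 0, 0, 0, 0, 0, 0, 0, 0]
  gripper: 6.2

```text
clock: 9.37
ee_pos: [0.5773, -0.0373, 0.1106]
tcp_rot: [-179.8, -13.2, -3.1]
contact_force: [0.6, -0.5, -0.1]
opening: 0.0619
finger_force: 0.0
```

Emit:
drive_tool:
  moves: [0, 0, 0, 0, 0, 0, 0, 0, 0, 0, 0, 0, 0, 0, 0, 0, 0, 0, 0, 0, 0, 0, 0, 0]
  gripper: 8.2

```text
clock: 9.7
ee_pos: [0.5771, -0.0373, 0.1108]
tcp_rot: [-179.8, -13.2, -3.1]
contact_force: [-0.4, -0.3, -0.1]
opening: 0.0821
finger_force: 0.0
```

```bash
python3 - <<'E'
from h import *
A=cur(); o=arm.get_obs(); print(o["contact_force"],o["qpos"])
s=arm.snapshot("side"); t=arm.snapshot("top")
X=(lean()@np.array([[.026*i,.026*j,.115*k,1] for k in(-1,1) for i,j in((1,1),(1,-1),(-1,-1),(-1,1))]).T).T[:,:3]
out=[]
for S,(x0,y0) in((s,(270,130)),(t,(290,70))):
    f=S["frame"].copy()
    for p in proj(S,X): cv2.circle(f,tuple(int(v) for v in p.round()),1,(0,255,0),-1)
    out.append(cv2.resize(f[y0:y0+150,x0:x0+130],None,fx=3,fy=3,interpolation=2))
cv2.imwrite("pics/l2.png",np.hstack(out))
E
```

```text
[-0.419 -0.292 -0.145] [-11.909  17.571 108.324   3.377  41.109  78.865]
```

View pics/l2.png

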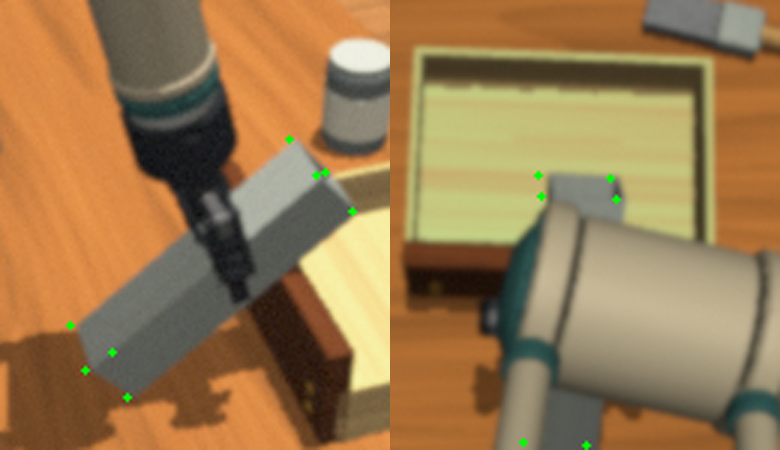

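The tin rests leaning on the board as planned: mouth corner at (350,210), foot edge at about (130,395), with a sideways offset of about 4 mm. Next I retract and plan the regrasp, fitting a kinematic model to check reach.

Emit:
drive_tool:
  moves: [0, 0, -1.5, 0, 0, 0, 0, 0, -1.5, 0, 0, 0, 0, 0, -1.5, 0, 0, 0, 0, 0, -1.5, 0, 0, 0, 0, 0, -1.5, 0, 0, 0, 0, 0, -1.5, 0, 0, 0, 0, 0, -1.5, 0, 0, 0]
  gripper: 8.5

```text
clock: 10.38
ee_pos: [0.5527, -0.0363, 0.2138]
tcp_rot: [-179.8, -13.2, -3.1]
contact_force: [0.9, -0.2, -0.3]
opening: 0.085
finger_force: 0.0
```

```bash
cat > kin.py <<'E'
from h import *
from scipy.optimize import least_squares
D=[([58.957,15.808,86.224,0,77.962,-6.933],[.235,.525,.256],[-179.9,0,155.9]),
([-52.741,0.752,96.098,32.284,78.759,-5.498],[.47,-.2095,.3689],[173.4,-31.6,39.4]),
([-84.962,14.209,123.941,59.356,73.584,-47.29],[.3773,-.2989,.211],[179.8,-57.5,17.3]),
([-85.709,23.343,128.731,66.72,73.834,-61.003],[.3921,-.2952,.1707],[-178.6,-64.9,15.9]),
([-71.017,29.118,129.701,82.101,66.194,-66.599],[.4906,-.2669,.1292],[-179.7,-65.1,16.8]),
([-11.829,10.611,103.709,2.846,52.848,79.672],[.5556,-.0317,.1965],[-179.7,-13.1,-3]),
([-11.909,17.571,108.324,3.377,41.109,78.865],[.5771,-.0373,.1108],[-179.8,-13.2,-3.1])]
r=lambda ax,a:Ro.from_euler(ax,a,degrees=True).as_matrix()
def fk(q,P):
    a1,d1,L2,a3,L3,off,Lt=P
    R1=r("z",q[0]); R2=R1@r("y",q[1]); R3=R2@r("y",q[2]); R5=R3@r("z",q[3])@r("y",q[4]); R6=R5@r("z",q[5])
    return R1@[a1,0,d1]+R2@[0,0,L2]+R3@[a3,0,L3]+R1@[0,off,0]+R5@[0,0,Lt], R6
def fit():
    f=lambda P:np.concatenate([fk(q,P)[0]-p for q,p,_ in D]); s=least_squares(f,[0.05,.3,.4,0,.35,.07,.2]); return s.x,np.abs(s.fun).max()
C=r("z",90)
LO=np.array([-165.64,-43.16,12.63,-67.54,6.08,-154.97]);HI=np.array([165.64,119.46,154.43,247.53,155.33,154.97])
def ik(T,P,M,q0):
    def f(q):
        p,R=fk(q,P); return np.r_[(p-T[:3,3])*10, ((R@M)-T[:3,:3]).ravel()]
    s=least_squares(f,q0,bounds=(LO,HI),x_scale=10.); return s.x,np.abs(s.fun).max()
E
python3 - <<'E'
from kin import *
P,e=fit(); print(P,e)
for q,p,o in D: print((fk(q,P)[1].T@Ro.from_euler("xyz",o,degrees=True).as_matrix()).round(2).ravel())
E
```

```text
[-0.     0.136  0.63   0.061  0.421  0.069  0.339] 0.00021406555489661416
[ 0. -1.  0.  1.  0.  0. -0.  0.  1.]
[-0. -1. -0.  1. -0.  0. -0. -0.  1.]
[-0. -1.  0.  1. -0. -0.  0.  0.  1.]
[ 0. -1.  0.  1.  0. -0.  0.  0.  1.]
[-0. -1. -0.  1. -0.  0. -0. -0.  1.]
[-0. -1.  0.  1. -0.  0. -0.  0.  1.]
[-0. -1. -0.  1. -0. -0.  0. -0.  1.]
```

```bash
cat >> kin.py <<'E'
P,_=fit()
def pour(t,up=.006,sy=-.004):
    "tin pose at tilt t: lower face over the board's front edge at s=.155 up to 90 deg, then sliding to the back edge"
    a=np.radians(t); A=np.array([np.sin(a),np.cos(a)]); N=np.array([-A[1],A[0]])
    w=np.clip((t-52)/10,0,1)*up
    if t<=90: e=np.array([0,.095+w]); s=.155
    else: k=np.clip((t-90)/5,0,1); e=np.array([.022,.095+w]); s=.177
    m=e+(.115-s)*A+.026*N
    return tin(m[0],m[1],t,sy=sy)
def grip(s,al,ahead=.010):
    W=pour(52); g=(W@[0,0,s-.115,1])[:3]; T=tcp_for(g,LY,al,ahead); return T,np.linalg.inv(T)@W
E
python3 - <<'E'
from kin import *
q0=arm.get_obs()["qpos"]
for s in (.065,.085):
  for al in (40,50,55,60,65,70):
    T,G=grip(s,al); q,e=ik(T,P,C,q0); out=[q.round(0),round(e,4)]
    for t in (75,90,105,118):
        q,e=ik(pour(t)@np.linalg.inv(G),P,C,q); out.append((q.round(0),round(e,4)))
    print(s,al,out[0],out[1],*[(x[0][[1,2,3,4]],x[1]) for x in out[2:]])
E
```

```text
0.065 40 [-20.  24. 148. 161.  43. -87.] 0.0 (array([ 10., 126.,  17.,  19.]), np.float64(0.0)) (array([ 12., 111.,   3.,  45.]), np.float64(0.0)) (array([18., 96., -0., 68.]), np.float64(0.0)) (array([25., 84., -2., 87.]), np.float64(0.0))
0.065 50 [-17.  17. 139. 149.  18. -72.] 0.0 (array([ 12., 117.,   5.,  34.]), np.float64(0.0)) (array([ 17., 104.,   0.,  58.]), np.float64(0.0)) (array([23., 89., -2., 80.]), np.float64(0.0)) (array([31., 77., -3., 98.]), np.float64(0.0))
0.065 55 [-16.  16. 135. 123.   9. -44.] 0.0 (array([ 14., 114.,   3.,  41.]), np.float64(0.0)) (array([ 19., 100.,  -0.,  64.]), np.float64(0.0)) (array([26., 86., -2., 86.]), np.float64(0.0)) (array([ 34.,  74.,  -3., 103.]), np.float64(0.0))
0.065 60 [-15.  15. 131.  51.   8.  28.] 0.0 (array([ 16., 110.,   1.,  48.]), np.float64(0.0)) (array([21., 96., -1., 70.]), np.float64(0.0)) (array([29., 83., -2., 91.]), np.float64(0.0)) (array([ 36.,  71.,  -4., 108.]), np.float64(0.0))
0.065 65 [-14.  15. 126.  19.  15.  61.] 0.0 (array([ 18., 106.,   0.,  54.]), np.float64(0.0)) (array([24., 93., -2., 76.]), np.flo
[... 1099 characters left out ...]
8.  36.  10.  44.] 0.0 (array([ 17., 107.,   1.,  49.]), np.float64(0.0)) (array([23., 94., -1., 71.]), np.float64(0.0)) (array([31., 80., -2., 92.]), np.float64(0.0)) (array([ 38.,  69.,  -3., 109.]), np.float64(0.0))
0.085 65 [-14.  15. 124.  15.  17.  65.] 0.0 (array([ 19., 103.,   0.,  56.]), np.float64(0.0)) (array([26., 90., -2., 77.]), np.float64(0.0)) (array([33., 77., -3., 97.]), np.float64(0.0)) (array([ 41.,  66.,  -4., 114.]), np.float64(0.0))
0.085 70 [-13.  16. 120.   8.  25.  73.] 0.0 (array([21., 99., -0., 62.]), np.float64(0.0)) (array([28., 87., -2., 83.]), np.float64(0.0)) (array([ 36.,  74.,  -3., 103.]), np.float64(0.0)) (array([ 44.,  63.,  -4., 119.]), np.float64(0.0))
```

```bash
python3 - <<'E'
from kin import *
A=cur(); T,G=grip(.065,70); np.save("G2.npy",G); np.save("T2.npy",T)
B=T.copy(); B[:3,3]-=.07*T[:3,2]; rows(A,B,5); print(B[:3,3],T[:3,3]); rows(B,T,6)
w=arm.snapshot("wrist"); print(arm.search_frame("tin_mid","wrist")); cv2.imwrite("pics/w2.png",w["frame"])
W=pour(52); X=(np.linalg.inv(A@w["hand_eye"])@W@np.array([[.026*i,.026*j,.115*k,1] for k in(-1,1) for i,j in((1,1),(1,-1),(-1,-1),(-1,1))]).T).T[:,:3]
p=cv2.projectPoints(X,np.zeros(3),np.zeros(3),w["K"],w["dist_coeffs"])[0][:,0]; print(p.min(0),p.max(0))
f=w["frame"].copy()
for v in p: cv2.circle(f,tuple(int(k) for k in v.round()),3,(0,255,0),-1)
cv2.imwrite("pics/w2.png",f)
E
```

```text
5 rows of [-1.36  0.01  1.25 -0.05  1.35  0.02]  path: [ 0.54  -0.036  0.195] [ 0.527 -0.035  0.175] [ 0.516 -0.035  0.155]
[ 0.504 -0.034  0.135] [ 0.528 -0.035  0.069]
6 rows of [-0.   -0.    1.17 -0.    0.    0.  ]  path: [ 0.51  -0.034  0.119] [ 0.516 -0.035  0.102] [ 0.522 -0.035  0.086]
[]
[263.781  39.809] [376.288 321.075]
```

View pics/w2.png

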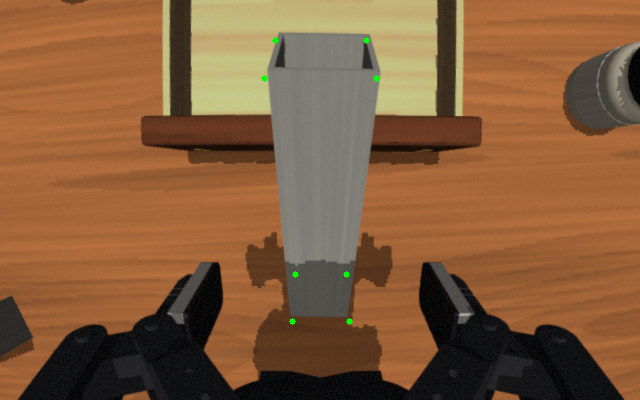

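The model overlays the leaning tin within 2–3 mm: mouth lip at (325,69), foot at (321,317), and board behind at row 120. I'm moving on to the lower-half regrasp.

Emit:
drive_tool:
  moves: [-1.36, 0.01, 1.25, -0.05, 1.35, 0, -1.36, 0.01, 1.25, -0.05, 1.35, 0, -1.36, 0.01, 1.25, -0.05, 1.35, 0, -1.36, 0.01, 1.25, -0.05, 1.35, 0, -1.36, 0.01, 1.25, -0.05, 1.35, 0, 0, 0, 1, 0, 0, 0, 0, 0, 1, 0, 0, 0, 0, 0, 1, 0, 0, 0, 0, 0, 1, 0, 0, 0, 0, 0, 0, 0, 0, 0]

```text
clock: 11.32
ee_pos: [0.5175, -0.0347, 0.0942]
tcp_rot: [-180.0, -19.7, -3.1]
contact_force: [-0.5, -0.7, -0.6]
opening: 0.0849
finger_force: 0.0
```

```bash
python3 - <<'E'
from kin import *
A=cur(); T=np.load("T2.npy"); rows(A,T,4); print(arm.get_obs()["qpos"],T[:3,3])
E
```

```text
4 rows of [ 0.05  0.    0.67 -0.01  0.07  0.02]  path: [ 0.52  -0.035  0.088] [ 0.523 -0.035  0.082] [ 0.526 -0.035  0.076]
[-13.941  12.727 121.554   8.172  26.552  72.485] [ 0.528 -0.035  0.069]
```

Emit:
drive_tool:
  moves: [0.05, 0, 0.67, 0, 0.07, 0, 0.05, 0, 0.67, 0, 0.07, 0, 0.05, 0, 0.67, 0, 0.07, 0, 0.05, 0, 0.67, 0, 0.07, 0, 0, 0, 0, 0, 0, 0]

```text
clock: 11.73
ee_pos: [0.5295, -0.0355, 0.071]
tcp_rot: [180.0, -20.2, -3.1]
contact_force: [-0.6, 0.3, 0.6]
opening: 0.0848
finger_force: 0.0
```

Emit:
drive_tool:
  moves: [0, 0, 0, 0, 0, 0, 0, 0, 0, 0, 0, 0, 0, 0, 0, 0, 0, 0, 0, 0, 0, 0, 0, 0, 0, 0, 0, 0, 0, 0, 0, 0, 0, 0, 0, 0, 0, 0, 0, 0, 0, 0, 0, 0, 0, 0, 0, 0]
  gripper: 4.5
  force: 90

```text
clock: 12.4
ee_pos: [0.5296, -0.0356, 0.0728]
tcp_rot: [180.0, -20.3, -3.1]
contact_force: [-2.9, 0.8, 5.7]
opening: 0.051
finger_force: 92.7
```

```bash
python3 - <<'E'
from kin import *
A=cur(); T=np.load("T2.npy"); o=arm.get_obs(); print(o["contact_force"],o["wrist_torque"],o["qpos"]); rows(A,T,1)
G=np.linalg.inv(A)@pour(52,sy=-.005); np.save("G2.npy",G); np.save("A2.npy",A)
Gi=np.linalg.inv(G); q=o["qpos"]
ts=[52,62,72,82,90]; Ps=[A]+[pour(t,sy=-.005)@Gi for t in ts[1:]]
for a,b,t in zip(Ps,Ps[1:],ts[1:]): rows(a,b,3); q,e=ik(b,P,C,q); print(t,q.round(0),round(e,4))
E
```

```text
[-2.906  0.789  5.656] [ 0.081  0.234 -0.162] [-13.694  15.54  122.202   9.475  22.547  71.298]
1 rows of [-0.23 -0.    0.27  0.   -0.3   0.08]  path: [ 0.529 -0.036  0.072] [ 0.529 -0.036  0.071] [ 0.529 -0.035  0.07 ]
3 rows of [ 0.13  0.   -0.72  0.   -3.33 -0.  ]  path: [ 0.529 -0.036  0.078] [ 0.528 -0.035  0.084] [ 0.527 -0.035  0.089]
62 [-12.  16. 113.   3.  41.  79.] 0.0
3 rows of [ 0.07  0.   -0.53  0.   -3.33 -0.  ]  path: [ 0.527 -0.035  0.099] [ 0.527 -0.035  0.103] [ 0.527 -0.035  0.107]
72 [-11.  19. 105.   0.  56.  82.] 0.0
3 rows of [ 0.07  0.   -0.53  0.   -3.33 -0.  ]  path: [ 0.528 -0.035  0.115] [ 0.529 -0.036  0.119] [ 0.529 -0.036  0.122]
82 [-11.  23.  96.  -1.  71.  83.] 0.0
3 rows of [ 0.06  0.   -0.42  0.   -2.67 -0.  ]  path: [ 0.531 -0.036  0.129] [ 0.532 -0.036  0.132] [ 0.534 -0.036  0.135]
90 [-10.  27.  89.  -2.  82.  84.] 0.0
```

Emit:
drive_tool:
  moves: [0.13, 0, -0.72, 0, -3.33, 0, 0.13, 0, -0.72, 0, -3.33, 0, 0.13, 0, -0.72, 0, -3.33, 0, 0.07, 0, -0.53, 0, -3.33, 0, 0.07, 0, -0.53, 0, -3.33, 0, 0.07, 0, -0.53, 0, -3.33, 0, 0.07, 0, -0.53, 0, -3.33, 0, 0.07, 0, -0.53, 0, -3.33, 0, 0.07, 0, -0.53, 0, -3.33, 0, 0, 0, 0, 0, 0, 0]

```text
clock: 13.23
ee_pos: [0.5331, -0.036, 0.1252]
tcp_rot: [179.9, 9.6, -3.1]
contact_force: [1.3, -0.5, -2.8]
opening: 0.051
finger_force: 95.3
```

```bash
python3 - <<'E'
from kin import *
A=cur(); G=np.load("G2.npy"); Gi=np.linalg.inv(G); o=arm.get_obs(); q=o["qpos"]; print(o["contact_force"],o["wrist_torque"],q)
W=A@G; print("tin tilt",np.degrees(np.arccos(W[2,2])), "err to plan"); rows(A,pour(82,sy=-.005)@Gi,1)
# slide at constant tilt to back-edge contact while tilting: 82 -> 92 -> 98 -> 106 -> 118
Ps=[A]+[pour(t,sy=-.005)@Gi for t in (92,100,110,118)]
for a,b,n in zip(Ps,Ps[1:],(10,8,8,6)): rows(a,b,n); q,e=ik(b,P,C,q); print(q.round(0),round(e,4))
s=arm.snapshot("side"); f=s["frame"].copy()
X=(W@np.array([[.026*i,.026*j,.115*k,1] for k in(-1,1) for i,j in((1,1),(1,-1),(-1,-1),(-1,1))]).T).T[:,:3]
for v in proj(s,X): cv2.circle(f,tuple(int(k) for k in v.round()),1,(0,255,0),-1)
cv2.imwrite("pics/s3.png",cv2.resize(f[90:290,260:460],None,fx=2.5,fy=2.5,interpolation=2))
E
```

```text
[ 1.346 -0.485 -2.809] [0.059 0.295 0.083] [-10.502  23.112  95.725  -1.366  70.703  83.146]
tin tilt 81.92002145770557 err to plan
1 rows of [-0.28 -0.03 -0.06  0.07 -0.08  0.02]  path: [ 0.532 -0.036  0.125] [ 0.532 -0.036  0.126] [ 0.531 -0.036  0.126]
10 rows of [-0.01 -0.   -0.17  0.01 -1.01  0.  ]  path: [ 0.534 -0.036  0.129] [ 0.534 -0.036  0.134] [ 0.535 -0.036  0.138]
[-10.  28.  87.  -2.  85.  84.] 0.0
8 rows of [ 0.01  0.   -0.2   0.   -1.   -0.  ]  path: [ 0.538 -0.036  0.146] [ 0.539 -0.036  0.149] [ 0.541 -0.036  0.153]
[-9. 32. 81. -3. 95. 84.] 0.0
8 rows of [ 0.01  0.   -0.24  0.   -1.25 -0.  ]  path: [ 0.545 -0.036  0.16 ] [ 0.548 -0.037  0.164] [ 0.551 -0.037  0.168]
[ -9.  37.  72.  -4. 108.  84.] 0.0
6 rows of [ 0.01  0.   -0.26  0.   -1.33 -0.  ]  path: [ 0.556 -0.037  0.175] [ 0.559 -0.037  0.178] [ 0.562 -0.037  0.181]
[ -9.  42.  65.  -4. 118.  84.] 0.0
```

View pics/s3.png

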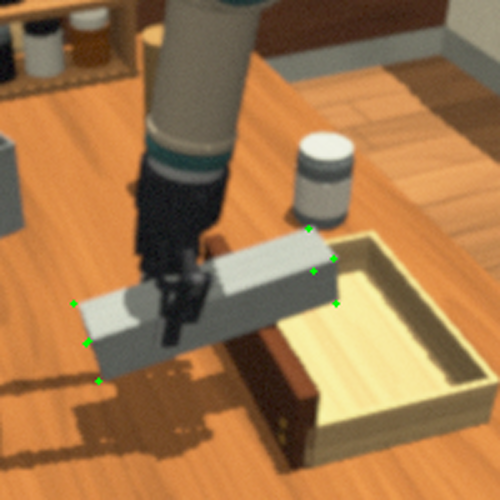

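The tin is held firmly at about 82°, with the mouth at (325,265) over the tray and the foot at (90,340). I'll keep tilting slowly.

Emit:
drive_tool:
  moves: [0, 0, -0.17, 0, -1, 0, 0, 0, -0.17, 0, -1, 0, 0, 0, -0.17, 0, -1, 0, 0, 0, -0.17, 0, -1, 0, 0, 0, -0.17, 0, -1, 0, 0, 0, -0.17, 0, -1, 0, 0, 0, -0.17, 0, -1, 0, 0, 0, -0.17, 0, -1, 0, 0, 0, -0.17, 0, -1, 0, 0, 0, -0.17, 0, -1, 0, 0, 0, 0, 0, 0, 0, 0, 0, 0, 0, 0, 0]

```text
clock: 14.28
ee_pos: [0.5346, -0.0358, 0.1421]
tcp_rot: [180.0, 19.7, -3.1]
contact_force: [-0.2, 0.6, -2.7]
opening: 0.0511
finger_force: 104.3
```

Emit:
drive_tool:
  moves: [0, 0, -0.2, 0, -0.7, 0, 0, 0, -0.2, 0, -0.7, 0, 0, 0, -0.15, 0, -0.7, 0, 0, 0, -0.15, 0, -0.7, 0, 0, 0, -0.15, 0, -0.7, 0, 0, 0, -0.15, 0, -0.7, 0, 0, 0, -0.15, 0, -0.7, 0, 0, 0, -0.15, 0, -0.7, 0, 0, 0, -0.15, 0, -0.7, 0, 0, 0, -0.15, 0, -0.7, 0, 0, 0, 0, 0, 0, 0, 0, 0, 0, 0, 0, 0]

```text
clock: 15.28
ee_pos: [0.5406, -0.0361, 0.1569]
tcp_rot: [180.0, 26.7, -3.1]
contact_force: [0.4, -0.4, -2.4]
opening: 0.0511
finger_force: 112.4
```

```bash
python3 - <<'E'
from kin import *
A=cur(); G=np.load("G2.npy"); Gi=np.linalg.inv(G); o=arm.get_obs(); q=o["qpos"]; print(o["contact_force"],o["wrist_torque"],q)
W=A@G; print("tin tilt",np.degrees(np.arccos(W[2,2])))
rows(A,pour(108,sy=-.005)@Gi,9); rows(pour(108)@Gi,pour(120)@Gi,8)
for c in("side","top"): 
    arm.snapshot(c); print(arm.search_frame("bead_a",c))
E
```

```text
[ 0.43  -0.36  -2.379] [ 0.353 -0.416  0.216] [-9.386 31.039 81.351 -2.855 94.199 84.191]
tin tilt 99.03415835647442
9 rows of [ 0.03  0.   -0.18  0.01 -1.   -0.  ]  path: [ 0.543 -0.036  0.16 ] [ 0.546 -0.036  0.163] [ 0.549 -0.037  0.166]
8 rows of [ 0.01  0.   -0.29  0.   -1.5  -0.  ]  path: [ 0.555 -0.036  0.174] [ 0.559 -0.036  0.178] [ 0.563 -0.036  0.182]
[]
[]
```

Emit:
drive_tool:
  moves: [0.03, 0, -0.18, 0, -1, 0, 0.03, 0, -0.18, 0, -1, 0, 0.03, 0, -0.18, 0, -1, 0, 0.03, 0, -0.18, 0, -1, 0, 0.03, 0, -0.18, 0, -1, 0, 0.03, 0, -0.18, 0, -1, 0, 0.03, 0, -0.18, 0, -1, 0, 0.03, 0, -0.18, 0, -1, 0, 0.03, 0, -0.18, 0, -1, 0, 0, 0, 0, 0, 0, 0, 0, 0, 0, 0, 0, 0, 0, 0, 0, 0, 0, 0]
  force: 80

```text
clock: 16.48
ee_pos: [0.551, -0.0367, 0.1695]
tcp_rot: [180.0, 35.7, -3.1]
contact_force: [0.6, -0.3, -2.8]
opening: 0.0506
finger_force: 113.6
```

```bash
python3 - <<'E'
from kin import *
A=cur(); o=arm.get_obs(); print(o["contact_force"],o["wrist_torque"],o["finger_force"])
fs=[]
for c in("side","top"): 
    s=arm.snapshot(c); print(arm.search_frame("bead_a",c)); fs.append(s["frame"])
cv2.imwrite("pics/p4.png",np.hstack([cv2.resize(fs[0][110:290,300:460],None,fx=2.4,fy=2.4,interpolation=2),cv2.resize(fs[1][60:240,270:430],None,fx=2.4,fy=2.4,interpolation=2)]))
E
```

```text
[ 0.581 -0.261 -2.85 ] [-0.044 -0.435  0.008] 113.56210023164749
[]
[]
```

View pics/p4.png

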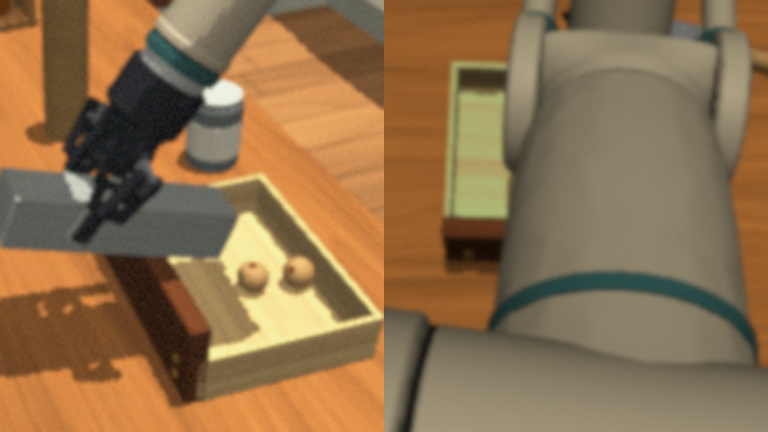

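Both beads lie in the tray, at (253,277) and (298,271) in the side crop. Now I'm working out the return to the leaning rest and checking for slip.

```bash
python3 - <<'E'
from kin import *
A=cur(); G=np.load("G2.npy"); Gi=np.linalg.inv(G); s=arm.snapshot("side")
W=A@G; X=(W@np.array([[.026*i,.026*j,.115*k,1] for k in(-1,1) for i,j in((1,1),(1,-1),(-1,-1),(-1,1))]).T).T[:,:3]
print(((proj(s,X)-[300,110])*2.4).round(0).tolist())
Ps=[A]+[pour(t,sy=-.005)@Gi for t in (91,89,76,62,57)]+[np.load("A2.npy")]
for a,b,n in zip(Ps,Ps[1:],(6,2,4,4,3,4)): rows(a,b,n)
E
```

```text
[[-16.0, 218.0], [-2.0, 252.0], [13.0, 204.0], [-2.0, 171.0], [196.0, 231.0], [218.0, 262.0], [238.0, 219.0], [215.0, 189.0]]
6 rows of [ 0.01  0.    0.56  0.01  2.83 -0.  ]  path: [ 0.546 -0.036  0.163] [ 0.542 -0.036  0.156] [ 0.539 -0.036  0.148]
2 rows of [-0.01 -0.    0.18 -0.    1.    0.  ]  path: [ 0.535 -0.036  0.139] [ 0.535 -0.036  0.139] [ 0.534 -0.036  0.138]
4 rows of [-0.04 -0.    0.52 -0.    3.25  0.  ]  path: [ 0.532 -0.036  0.132] [ 0.531 -0.036  0.127] [ 0.529 -0.036  0.122]
4 rows of [-0.04 -0.    0.56 -0.01  3.5   0.  ]  path: [ 0.527 -0.035  0.111] [ 0.527 -0.035  0.106] [ 0.527 -0.035  0.1  ]
3 rows of [-0.05 -0.    0.36 -0.    1.67  0.  ]  path: [ 0.527 -0.035  0.092] [ 0.527 -0.035  0.089] [ 0.528 -0.035  0.086]
4 rows of [-0.04 -0.    0.27 -0.    1.25  0.  ]  path: [ 0.528 -0.035  0.081] [ 0.529 -0.036  0.078] [ 0.529 -0.036  0.075]
```

Emit:
drive_tool:
  moves: [0.01, 0, 0.56, 0, 2.83, 0, 0.01, 0, 0.56, 0, 2.83, 0, 0.01, 0, 0.56, 0, 2.83, 0, 0.01, 0, 0.56, 0, 2.83, 0, 0.01, 0, 0.56, 0, 2.83, 0, 0.01, 0, 0.56, 0, 2.83, 0, 0, 0, 0.18, 0, 1, 0, 0, 0, 0.18, 0, 1, 0, -0.04, 0, 0.52, 0, 3.25, 0, -0.04, 0, 0.52, 0, 3.25, 0, -0.04, 0, 0.52, 0, 3.25, 0, -0.04, 0, 0.52, 0, 3.25, 0]

```text
clock: 17.73
ee_pos: [0.5288, -0.0356, 0.1165]
tcp_rot: [180.0, 3.6, -3.1]
contact_force: [-0.6, -0.3, -4.0]
opening: 0.051
finger_force: 113.5
```

Emit:
drive_tool:
  moves: [-0.04, 0, 0.56, 0, 3.5, 0, -0.04, 0, 0.56, 0, 3.5, 0, -0.04, 0, 0.56, 0, 3.5, 0, -0.04, 0, 0.56, 0, 3.5, 0, -0.05, 0, 0.36, 0, 1.67, 0, -0.05, 0, 0.36, 0, 1.67, 0, -0.05, 0, 0.36, 0, 1.67, 0, 0, 0, 0, 0, 0, 0]

```text
clock: 18.4
ee_pos: [0.5259, -0.035, 0.082]
tcp_rot: [-180.0, -15.0, -3.1]
contact_force: [-1.2, 0.3, -3.9]
opening: 0.0507
finger_force: 113.5
```

```bash
python3 - <<'E'
from kin import *
A=cur(); A2=np.load("A2.npy"); o=arm.get_obs(); print(o["contact_force"],o["wrist_torque"],o["finger_force"],o["qpos"])
B=A2.copy(); B[2,3]+=.004; rows(A,B,5); rows(A,A2,5)
E
```

```text
[-1.198  0.301 -3.905] [0.014 0.429 0.008] 113.5015737824142 [-13.054  15.612 117.826   4.896  31.871  76.23 ]
5 rows of [ 0.04  0.01  0.12 -0.01  1.06 -0.  ]  path: [ 0.527 -0.035  0.081] [ 0.528 -0.035  0.079] [ 0.529 -0.035  0.078]
5 rows of [ 0.02  0.01  0.2  -0.01  1.06 -0.  ]  path: [ 0.527 -0.035  0.08 ] [ 0.528 -0.035  0.077] [ 0.529 -0.035  0.075]
```

Emit:
drive_tool:
  moves: [0.04, 0, 0.12, 0, 1.06, 0, 0.04, 0, 0.12, 0, 1.06, 0, 0.04, 0, 0.12, 0, 1.06, 0, 0.04, 0, 0.12, 0, 1.06, 0, 0.04, 0, 0.12, 0, 1.06, 0, 0, 0, 0, 0, 0, 0]

```text
clock: 18.9
ee_pos: [0.5313, -0.0354, 0.0776]
tcp_rot: [-180.0, -20.4, -3.1]
contact_force: [0.1, -0.6, -4.0]
opening: 0.0511
finger_force: 113.5
```

Emit:
drive_tool:
  moves: [-0.05, 0, 0.15, 0, 0, 0, -0.03, 0, 0.1, 0, 0, 0, 0, 0, 0, 0, 0, 0]

```text
clock: 19.15
ee_pos: [0.5325, -0.0358, 0.0754]
tcp_rot: [180.0, -20.5, -3.1]
contact_force: [0.4, -1.0, -2.7]
opening: 0.0507
finger_force: 113.5
```

Emit:
drive_tool:
  moves: [-0.17, 0, 0.05, 0, 0, 0, -0.17, 0, 0.05, 0, 0, 0, 0, 0, 0, 0, 0, 0]

```text
clock: 19.4
ee_pos: [0.5287, -0.0354, 0.073]
tcp_rot: [180.0, -20.5, -3.1]
contact_force: [0.2, -0.6, -3.7]
opening: 0.0509
finger_force: 113.5
```

Emit:
drive_tool:
  moves: [-0.05, 0, 0.12, 0, 0, 0, 0, 0, 0, 0, 0, 0]

```text
clock: 19.57
ee_pos: [0.5292, -0.0355, 0.0718]
tcp_rot: [180.0, -20.6, -3.1]
contact_force: [0.8, 1.2, -2.4]
opening: 0.0504
finger_force: 113.5
```

Emit:
drive_tool:
  moves: [-0.05, 0, 0.12, 0, 0, 0, 0, 0, 0, 0, 0, 0]

```text
clock: 19.73
ee_pos: [0.5292, -0.0355, 0.0706]
tcp_rot: [180.0, -20.6, -3.1]
contact_force: [-0.5, 0.2, -2.5]
opening: 0.0511
finger_force: 113.5
```

Emit:
drive_tool:
  moves: [-0.05, 0, 0.12, 0, 0, 0, 0, 0, 0, 0, 0, 0]

```text
clock: 19.9
ee_pos: [0.5295, -0.0356, 0.0694]
tcp_rot: [180.0, -20.6, -3.1]
contact_force: [0.1, 0.1, -2.5]
opening: 0.0509
finger_force: 113.6
```

Emit:
drive_tool:
  moves: [-0.05, 0, 0.15, 0, 0, 0, 0, 0, 0, 0, 0, 0]

```text
clock: 20.07
ee_pos: [0.5303, -0.0358, 0.0689]
tcp_rot: [179.9, -20.7, -3.1]
contact_force: [-0.8, 0.9, 5.0]
opening: 0.0511
finger_force: 114.4
```

```bash
python3 - <<'E'
from kin import *
A=cur(); G=np.load("G2.npy"); o=arm.get_obs(); print(o["contact_force"],o["wrist_torque"])
s=arm.snapshot("side"); f=s["frame"].copy()
W=A@G; X=(W@np.array([[.026*i,.026*j,.115*k,1] for k in(-1,1) for i,j in((1,1),(1,-1),(-1,-1),(-1,1))]).T).T[:,:3]; print(X[:2])
for v in proj(s,X): cv2.circle(f,tuple(int(k) for k in v.round()),1,(0,255,0),-1)
cv2.imwrite("pics/s5.png",cv2.resize(f[130:280,280:430],None,fx=4,fy=4,interpolation=2))
E
```

```text
[-0.826  0.866  4.994] [0.079 0.632 0.025]
[[ 0.499 -0.009 -0.005]
 [ 0.496 -0.061 -0.005]]
```

View pics/s5.png

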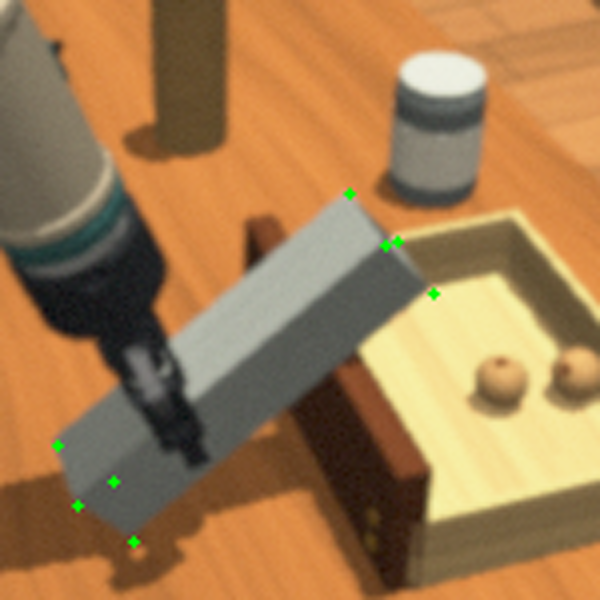

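The foot is back on the table at (130,540), the tin lies on the board, and both beads are in the tray at (500,380) and (578,372). I'm releasing.

Emit:
drive_tool:
  moves: [0, 0, 0, 0, 0, 0, 0, 0, 0, 0, 0, 0, 0, 0, 0, 0, 0, 0, 0, 0, 0, 0, 0, 0, 0, 0, 0, 0, 0, 0]
  gripper: 6.2

```text
clock: 20.53
ee_pos: [0.5294, -0.0356, 0.0679]
tcp_rot: [180.0, -20.6, -3.1]
contact_force: [0.5, 0.2, 0.0]
opening: 0.0618
finger_force: 0.0
```

Emit:
drive_tool:
  moves: [0, 0, 0, 0, 0, 0, 0, 0, 0, 0, 0, 0, 0, 0, 0, 0, 0, 0, 0, 0, 0, 0, 0, 0, 0, 0, 0, 0, 0, 0]
  gripper: 8.5

```text
clock: 20.95
ee_pos: [0.5293, -0.0356, 0.0678]
tcp_rot: [180.0, -20.6, -3.1]
contact_force: [0.7, 0.3, 0.2]
opening: 0.085
finger_force: 0.0
```

Emit:
drive_tool:
  moves: [0, 0, -1, 0, 0, 0, 0, 0, -1.5, 0, 0, 0, 0, 0, -1.5, 0, 0, 0, 0, 0, -1.5, 0, 0, 0, 0, 0, -1.5, 0, 0, 0, 0, 0, -1.5, 0, 0, 0, 0, 0, -1.5, 0, 0, 0, 0, 0, -1.5, 0, 0, 0, 0, 0, -1.5, 0, 0, 0, 0, 0, -1.5, 0, 0, 0, 0, 0, 0, 0, 0, 0]

```text
clock: 21.87
ee_pos: [0.479, -0.033, 0.207]
tcp_rot: [179.9, -20.9, -3.1]
contact_force: [1.8, -1.0, -0.2]
opening: 0.0849
finger_force: 0.0
```

```bash
python3 - <<'E'
from kin import *
w=arm.snapshot("wrist")["frame"]; s=arm.snapshot("side")["frame"]
cv2.imwrite("pics/fin.png",np.hstack([cv2.resize(w,(400,250)),cv2.resize(s[110:290,270:470],None,fx=250/180,fy=250/180)]))
print(arm.search_frame("tin_mid","side"),arm.search_frame("bead_a","side"))
E
```

```text
[{'bbox': [291.1, 181.5, 388.4, 264.9], 'conf': 0.7}, {'bbox': [418.6, 217.0, 429.7, 230.7], 'conf': 0.41}] [{'bbox': [402.5, 220.3, 411.7, 232.6], 'conf': 0.5}]
```

View pics/fin.png

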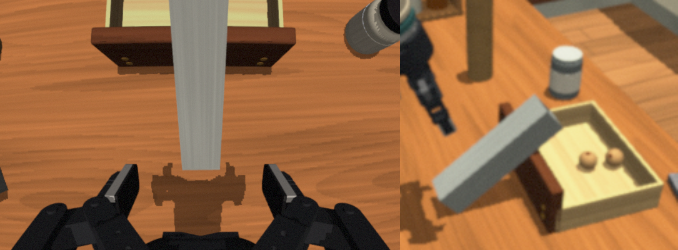

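The tin leans freely on the board with its mouth at (550,115), both beads are in the tray at (588,159) and (615,157), and the gripper is clear.

```bash
python3 -c "
from workcell import arm; print(arm.sign_off())"
```

```text
the job is handed in; nothing more can be done
None
```

The job is handed in at about 22 s: both beads are in the tray, and the empty tin is back leaning on the board with the gripper clear of it.

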